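# Spin a shoe tree's wing nut down with fingertip strokes

### The arm

A 6-joint arm with a two-finger parallel gripper is mounted at the origin on the work surface. World frame = base frame: x ahead of the robot, y to its left, z up, the work surface at z = 0. Lengths are in m, angles in degrees, forces in N, time in s.
With the tool pointing down it reaches from about 0.3 to 0.75 m from the base axis. Payload 8.5 kg.
Tool frame: the origin (TCP) lies on the centre line of the jaws, within the pads' length; the fingertips stand 14 mm ahead of it and the grasp point (between the pads) lies 5 mm behind it; z points along the fingers, x is the direction in which the jaws open and shut, and the axes are right-handed (so a half turn about z gives the same grasp; the last joint's range is limited). The gripper opens to 85 mm and grips with 20 to 120 N. Pads are 22 mm wide; open, the fingers measure 114 mm over their backs; the gripper's body (76 mm by 85 mm) begins 54 mm behind the grasp point. The pads swing forward as they close: fully open they stand 13 mm farther back than shut.
Start: joints at [-83.726, 21.807, 74.336, -0, 83.858, -12.336], TCP at [0.176, -0.521, 0.21] pointing down, gripper open.
Joint ranges: [-178.18, 178.18], [-50.72, 133.34], [12.68, 142.11], [-81.47, 261.47], [9.98, 163.14], [-165.26, 165.26]. Speed limits (degrees/s): [136.94, 136.94, 180, 180, 180, 180].

### API

Orientations are given as a 3x3 rotation matrix whose columns are the frame's x, y, z axes.
In Python, from rig import * gives the robot as it stands.
- The arm moves only by the shell command python3 -m crank 'ROWS' [FORCE]. ROWS is JSON, one flat list of numbers, 7 for each row, row after row: the turn, a rotation vector about the world's x, y, z in rad, then the shift along the world's x, y, z in m, then the opening in per cent of the stroke, from 0 (shut) to 100 (fully open). A call has 1 to 20 rows; each row shifts and turns the commanded pose from where the row before left it; what a row does not reach is not made up. A row lasts 1/10 s, in which the tool goes at most 50 mm and 8.59 degrees, less where a joint would pass 70% of its speed; a pose out of reach is approached as far as the arm can. A call is refused whole if a number of a shift passes 0.05 or a number of a turn 0.15, either way. A call with a gripper value outside its range is refused whole. The fingers move at their own pace and stop on an object; FORCE is the grip in N (left out, the last holds). Time passes only in rows, so rows that do not move let the fingers close. It gives the time, the measured TCP pose, the force and the opening at its end, in the units of the state.
- observe(): the state, without advancing time (a new reading comes with each control period).
- get_image(name): name is "scene" or "top"; returns a dict with "frame" (384x512x3 uint8, red, green, blue), "fov_y" (degrees; the focal length in pixels is half the picture's height over the tangent of half this angle, whatever the lens; pixels are square), "cx", "cy" (the principal point, pixels), "k1" (the pictures are not rectified: a ray, as slopes to the right and down, at radius r is drawn at 1 + k1 r^2 times it, then the intrinsics apply), "world_to_cam" (4x4, takes a point from world to camera coordinates). Camera axes: x right, y up, looking along -z (the intrinsics and any distortion apply to the point x, -y, -z); pixel columns grow to the right and rows downward; lengths in m; the calibration is good to about 2 mm. A picture is of the moment at which its call begins. There is no depth.
- close_job(): hands the job in, once; it reports no verdict.
The state is a dict: "time_s": time; "q": joint angles; "qvel": joint speeds; "joint_efforts": joint torques, N m; "position": TCP position; "tool_rot": TCP orientation; "ft_force": force on the tool from outside, world axes, zero at the start; "wrist_torque": the same for the moment, N m; "grip_width": finger opening in m.
Only numpy, scipy, OpenCV 4.12 (cv2) and the standard library are available. Lean on these libraries where they do the work, as an engineer would, in place of code of your own. Each camera call takes 0.05 s, during which the arm holds its last target. There are 200 camera calls.

### The job

The brass wing nut on the length bar of the pale blue shoe tree is loose. Push its wings round clockwise, seen from above, with a fingertip or the outside of the fingers, in as many strokes as it takes, until the nut will turn no further and its washer sits down on the bar, then move clear. Push gently, do not pinch the nut, and leave everything else lying where it is.

Things in the scene. Friction and masses are not known exactly. Their poses are not given: they have to be found in the camera images.
- stand: shoe care stand, screwed to the shelf (it cannot move): black plate 300 x 110 x 12 mm carrying a pale blue plastic shoe tree in two halves joined by a flat slotted steel bar. Origin: centre of the plate's underside; x points along the tree towards the toe, z up. The blue halves reach up to 50 mm above the shelf, the bar (200 x 30 x 6 mm) to 56 mm; only the wing nut and its stud stand higher
- bar_top (a point): point on the bar's upper face (56 mm above the shelf), on the vertical axis of the wing nut's stud; 20 mm from the stand's middle towards the heel. The steel stud (10 mm thick, seen inside the nut) ends 38 mm above this point
- nut_mid (a point): on the brass nut's axis at mid-height of its wings' ears; turns and sinks with the nut. z up, x along the two opposite wings (+x and -x). Hub 20 mm across, flange 27 mm; flat wings 6 mm thick, 78 mm tip to tip. It lies 26 mm above the washer's underside: 82 mm above the shelf when tight, up to 89 mm when loose
- wing_ear (a point): centre of one wing's ear, a round disc 24 mm across and 6 mm thick, 27 mm from the nut's axis (the other wing is its mirror image). The ear reaches 12 mm above and 12 mm below this point, and 39 mm from the axis; nearer the hub the wing spans from 13 mm below to 3 mm above this height
- wing_nut (a joint): angle the nut has been turned down, rad; grows as it turns clockwise seen from above; starts between 0 and 3; at 7.0 the nut is tight against a hard stop with its washer (33 mm across, steel) on the bar. It sinks 6 mm a turn. It turns freely with about 0.03 N m of friction (about 1 N at the wings) and stays where it is left
- shoebox: closed black plastic shoebox with a snap latch, 208 x 338 x 120 mm, loose; origin at the centre of its underside. Leave alone
- brush: chrome shoe brush lying bristles down, 170 x 50 x 44 mm, loose; origin at the centre of its underside. Leave alone
- dish: clear glass cufflink dish, 84 mm across, 22 mm high, loose, beside the stand; origin at the centre of its underside. Leave alone
- tin: round polish tin with a red lid, 70 mm across, 23 mm high, loose, beside the stand; origin at the centre of its underside. Leave alone
- hanger: folded bamboo hanger, 200 x 44 x 12 mm with a steel hook to its +x, 285 mm in all, loose; origin at the middle of the underside of the bamboo part. Leave alone
- loose_tree: the other pale blue shoe tree, loose, about 250 x 82 x 38 mm, no wing nut; x towards the toe, origin at its underside, 115 mm from the heel end. Leave alone
- shoehorn: flat steel shoehorn, 170 x 38 x 6 mm, loose; origin at its underside, 85 mm from either end. Leave alone

How it is judged (in metres and radians):
On the way:
1. the fingers push the nut round past half of its full travel (value of joint wing_nut above 3.5 rad and contact force between the fingers and wing_nut above 0.2 N).
At the end, for the whole second after the job is handed in: the nut is turned down to within 0.3 rad of its stop (joint over 6.7 rad) and at rest, and every loose thing is within 15 mm of where it started (value of joint wing_nut above 6.7 rad and velocity of joint wing_nut below 0.1 rad/s and distance of each of shoebox, brush, dish, tin, hanger, loose_tree, shoehorn from where it was at the start of the episode below 0.015 m); the robot touches nothing.
It fails at once if the nut is pinched: touched while the point between the fingers is on the wings, within 6 mm of their middle plane (contact force between the fingers and wing_nut above 0.2 N and y of the grasp point in the frame of nut_mid between -0.006 and 0.006 m and x of the grasp point in the frame of nut_mid between -0.045 and 0.045 m and z of the grasp point in the frame of nut_mid below 0.025 m).
It fails at once if the nut is forced: more than 40 N on it (contact force between anything else and wing_nut above 40 N).
It fails at once if a loose thing is shifted or lifted by more than 25 mm (distance of any of shoebox, brush, dish, tin, hanger, loose_tree, shoehorn from where it was at the start of the episode above 0.025 m).
It also fails if it takes over 67 s, if anything falls off the work surface, if the arm or the gripper's body presses on something with over 40 N, if the wrist force passes 120 N, or if a joint passes its speed limit or range.

## Working session

There is one attempt and no reset: what is moved stays moved. The work goes in short steps, Python scripts to look and compute and a shell command to move; the robot and the scene stay as the last step left them, time stands still between calls to the robot, and variables do not carry over. Pictures are saved under pics/ and viewed, about 8 in all and at most 12, crops included, and the job is handed in when it is done.

```bash
mkdir -p pics; ls
cat > h.py <<'E'
from rig import *
import numpy as np, cv2
def cast(im,u,v,z):
    H=im["frame"].shape[0]; f=H/2/np.tan(np.radians(im["fov_y"])/2)
    x=(u-im["cx"])/f; y=(v-im["cy"])/f
    rd=np.hypot(x,y); r=rd
    for _ in range(20): r=rd/(1+im["k1"]*r*r)
    s=r/rd if rd>0 else 1
    d=np.array([x*s,-y*s,-1]); M=np.array(im["world_to_cam"]); R=M[:3,:3]; c=-R.T@M[:3,3]; d=R.T@d
    return c+d*(z-c[2])/d[2]
def proj(im,p):
    H=im["frame"].shape[0]; f=H/2/np.tan(np.radians(im["fov_y"])/2)
    M=np.array(im["world_to_cam"]); q=M[:3,:3]@np.array(p)+M[:3,3]
    x,y=q[0]/-q[2],-q[1]/-q[2]; k=1+im["k1"]*(x*x+y*y)
    return np.array([im["cx"]+f*x*k, im["cy"]+f*y*k])
E
python3 - <<'E'
from h import *
for n in("scene","top"):
    im=get_image(n); cv2.imwrite(f"pics/{n}0.png",cv2.resize(im["frame"][:,:,::-1],(800,600)))
    np.save(n+"0.npy",im,allow_pickle=True)
    M=np.array(im["world_to_cam"]); print(n,im["fov_y"],im["k1"],-M[:3,:3].T@M[:3,3])
print(observe())
E
```

```text
pics
scene 56.55017182133178 -0.025116963498831756 [ 1.18092368 -0.50908444  1.27054369]
top 54.289392832385886 0.022796108732958984 [0.42806323 0.00379242 1.40666802]
{'time_s': 0.1, 'q': array([-8.37272474e+01,  2.18374310e+01,  7.43791383e+01,  1.13549602e-03,
        8.38567775e+01, -1.23353181e+01]), 'qvel': array([ 0.13428901, -0.08776537, -0.09187221, -0.06377095, -0.11116507,
       -0.06850055]), 'joint_efforts': array([ 3.51695293e-03, -4.49221873e+01, -2.31654149e+01, -1.50005126e-04,
        3.63717474e-03, -3.19156209e-05]), 'position': array([ 0.17547705, -0.52096048,  0.2096782 ]), 'tool_rot': array([[ 3.19090712e-01, -9.47724170e-01, -1.20284061e-04],
       [-9.47723358e-01, -3.19090600e-01,  1.27463121e-03],
       [-1.24638032e-03, -2.92726967e-04, -9.99999180e-01]]), 'ft_force': array([ 0.11522122,  0.01945029, -0.02306807]), 'wrist_torque': array([-0.00536653, -0.06337709, -0.02988931]), 'grip_width': 0.0852251261320057}
```

View pics/scene0.png

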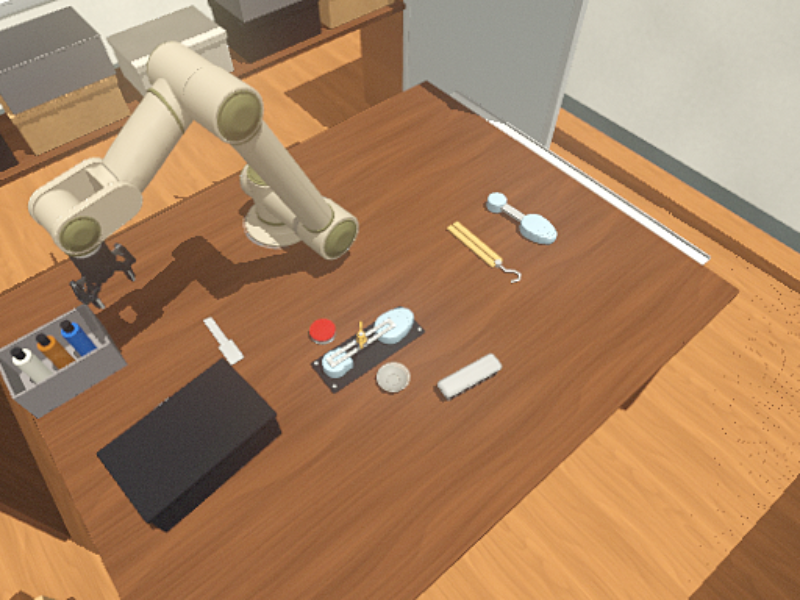

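View pics/top0.png

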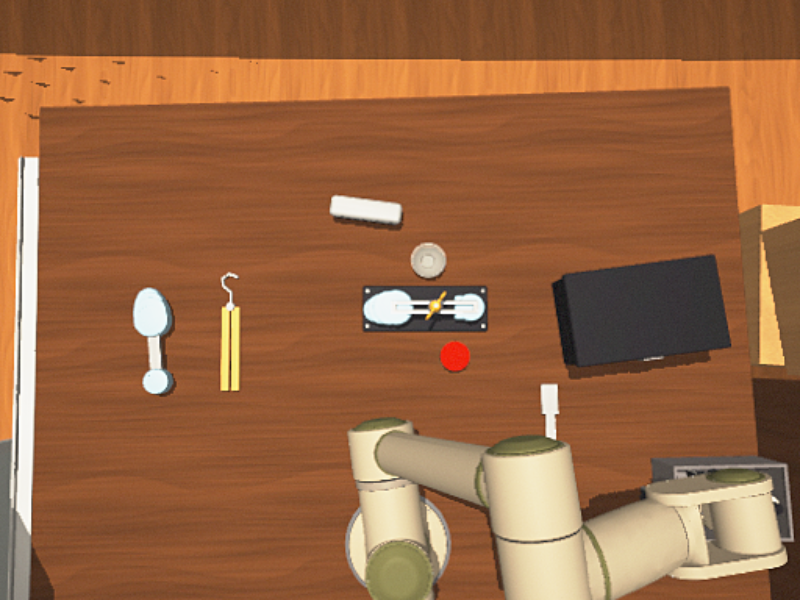

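The scene view shows the stand with the nut near (361,335). In the top view the nut is at (436,306), the dish at (428,260) and the tin at (455,356). Image up is +x and left is +y.

```bash
cat >> h.py <<'E'
def nut(im,box):
    f=im["frame"]; hsv=cv2.cvtColor(f,cv2.COLOR_RGB2HSV); x0,y0,x1,y1=box
    m=np.zeros(f.shape[:2],np.uint8)
    m[y0:y1,x0:x1]=cv2.inRange(hsv,(14,110,90),(35,255,255))[y0:y1,x0:x1]
    return m
E
python3 - <<'E'
from h import *
im=np.load("top0.npy",allow_pickle=True).item(); f=im["frame"]
m=nut(im,(255,175,305,215)); v,u=np.nonzero(m); print(len(u))
P=np.array([cast(im,a,b,.085)[:2] for a,b in zip(u,v)]); c=P.mean(0)
w,V=np.linalg.eigh(np.cov((P-c).T)); d=V[:,1]; print("nut",c,"dir",d,np.degrees(np.arctan2(d[1],d[0])),"ext",np.ptp((P-c)@d),np.ptp((P-c)@V[:,0]),"px",u.mean(),v.mean())
# plate dark
g=f.max(2); dk=np.zeros_like(g); dk[170:225,220:325]=(g[170:225,220:325]<55)
cn=max(cv2.findContours(dk,0,2)[0],key=cv2.contourArea); r=cv2.minAreaRect(cn)
Q=np.array([cast(im,a,b,.012)[:2] for a,b in cv2.boxPoints(r)]); print("plate",Q.round(4).tolist(),Q.mean(0), np.linalg.norm(Q[0]-Q[1]),np.linalg.norm(Q[1]-Q[2]))
s=np.load("scene0.npy",allow_pickle=True).item()
ps=proj(s,[*c,.085]); print("scene px pred",ps)
a,b=map(int,ps); crop=s["frame"][b-40:b+40,a-50:a+50]
crop2=f[165:235,230:330]
A=cv2.resize(crop,(800,640),interpolation=3)[:, :, ::-1][20:]; B=cv2.resize(crop2,(800,560),interpolation=3)[:,:,::-1]
cv2.imwrite("pics/c1.png",np.hstack([cv2.resize(A,(400,310)),cv2.resize(B,(400,310))]))
E
```

```text
76
nut [ 0.54601541 -0.10018574] dir [-0.812194    0.58338743] 144.31084881455598 ext 0.1104804871240598 0.024527676252410008 px 278.35526315789474 195.28947368421052
plate [[0.5317, -0.0852], [0.5299, -0.1448], [0.4926, -0.1434], [0.4944, -0.0839]] [ 0.5121562 -0.1143364] 0.059699051166186214 0.037355696011865926
scene px pred [231.03783928 213.85701624]
```

View pics/c1.png

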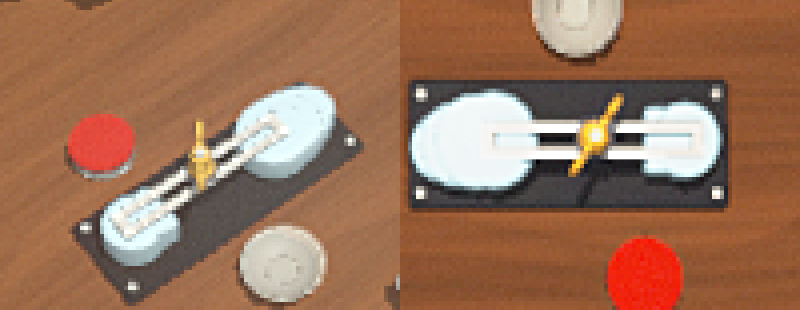

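Run:
```python
from h import *
im=np.load("top0.npy",allow_pickle=True).item(); f=im["frame"]
m=nut(im,(266,182,292,209)); n,l,st,ce=cv2.connectedComponentsWithStats(m); print(st,ce)
for z in (.085,):
  for p in [(285.5,186.9),(273,204.5),(278.6,195.7)]: print(cast(im,*p,z))
S=[cast(im,230+a/4,165+b*70/310,.012)[:2] for a,b in [(421,93),(716,93),(420,192),(716,192)]]
print("screws",np.round(S,4).tolist(),np.mean(S,0))
S=[cast(im,230+a/4,165+b*70/310,.012)[:2] for a,b in [(411,81),(727,81),(410,209),(727,209)]]
print("corners",np.round(S,4).tolist(),np.mean(S,0))
s=np.load("scene0.npy",allow_pickle=True).item()
ms=nut(s,(215,195,245,230)); print(cv2.connectedComponentsWithStats(ms)[2])
f2=s["frame"]; a,b=231,213
print("scene hub px ~", 181+200/4, 173+2.5+155*77.5/310)
for p in [(0.512-.0,0,0)]: pass
r=cv2.inRange(cv2.cvtColor(f,cv2.COLOR_RGB2HSV),(0,200,150),(5,255,255)); v,u=np.nonzero(r); print("tin",cast(im,u.mean(),v.mean(),.023)); print("dish",cast(im,274,167,.01))
```

```text
[[     0      0    512    384 196533]
 [   272    186     14     19     75]] [[255.49122539 191.49863891]
 [278.49333333 195.06666667]]
[ 0.5751212 -0.1265637  0.085    ]
[ 0.51387492 -0.08009211  0.085     ]
[ 0.54451164 -0.10098831  0.085     ]
screws [[0.5811, -0.3197], [0.5728, -0.5933], [0.4975, -0.3147], [0.4895, -0.588]] [ 0.53523257 -0.45391772]
corners [[0.5916, -0.3108], [0.5827, -0.6041], [0.4835, -0.3048], [0.475, -0.5971]] [ 0.53318026 -0.45421069]
[[     0      0    512    384 196550]
 [   227    197      1      1      1]
 [   228    205      7     18     56]
 [   215    214      1      1      1]]
scene hub px ~ 231.0 214.25
tin [ 0.43076262 -0.14627388  0.023     ]
dish [ 0.66009202 -0.09347623  0.01      ]
```

```bash
python3 - <<'E'
from h import *
im=np.load("top0.npy",allow_pickle=True).item()
S=np.array([cast(im,230+(a-400)/4,165+b*70/310,.012)[:2] for a,b in [(411,81),(727,81),(410,209),(727,209)]])
print("corners",S.round(4).tolist(),S.mean(0)); d=(S[0]+S[2]-S[1]-S[3]); d/=np.linalg.norm(d); print("dir",d,np.degrees(np.arctan2(d[1],d[0])),"bar_top",S.mean(0)-.02*d)
s=np.load("scene0.npy",allow_pickle=True).item(); ms=nut(s,(225,203,240,226)); v,u=np.nonzero(ms); print(u.mean(),v.mean(),cast(s,u.mean(),v.mean(),.085),proj(s,[.5455,-.1005,.082]),proj(s,[.5455,-.1005,.089]))
E
python3 -m crank '[0,0,0,0.0196,0.0225,0,0, 0,0,0,0.0196,0.0225,0,0, 0,0,0,0.0196,0.0225,0,0, 0,0,0,0.0196,0.0225,0,0, 0,0,0,0.0196,0.0225,0,0, 0,0,0,0.0196,0.0225,0,0, 0,0,0,0.0196,0.0225,0,0, 0,0,0,0.0196,0.0225,0,0, 0,0,0,0.0196,0.0225,0,0, 0,0,0,0.0196,0.0225,0,0, 0,0,0,0.0196,0.0225,0,0, 0,0,0,0.0196,0.0225,0,0, 0,0,0,0.0196,0.0225,0,0, 0,0,0,0.0196,0.0225,0,0, 0,0,0,0.0196,0.0225,0,0, 0,0,0,0.0196,0.0225,0,0, 0,0,0,0.0196,0.0225,0,0, 0,0,0,0.0196,0.0225,0,0, 0,0,0,0.0196,0.0225,0,0, 0,0,0,0,0,0,0]' 20; python3 -c "
from h import *
print(observe()['q'])"
```

```text
corners [[0.6027, 0.0634], [0.5939, -0.2324], [0.4943, 0.0671], [0.4857, -0.2278]] [ 0.54416591 -0.08245371]
dir [0.02951278 0.9995644 ] 88.30879648078535 bar_top [ 0.54357566 -0.102445  ]
230.58928571428572 214.39285714285714 [ 0.54685023 -0.10305993  0.085     ] [230.93672403 214.22312223] [230.83749487 213.26937308]
time_s: 2.1
position: [0.5492, -0.0913, 0.2096]
tool_rot: [[0.322, -0.947, -0.0], [-0.947, -0.322, 0.001], [-0.001, 0.0, -1.0]]
ft_force: [-0.4, -0.4, -0.3]
grip_width: 0.0001
[-2.16459722e+01  2.25326372e+01  7.32879064e+01  3.81072062e-02
  8.42233137e+01  4.95549810e+01]
```

```bash
python3 -m crank '[0,0,0,0.0175,0.019,0,0, 0,0,0,0,0,0,0, 0,0,0,0,0,-0.02,0, 0,0,0,0,0,-0.02,0, 0,0,0,0,0,-0.02,0, 0,0,0,0,0,-0.02,0, 0,0,0,0,0,-0.02,0, 0,0,0,0,0,-0.016,0, 0,0,0,0,0,0,0, 0,0,0,0,0,0,0, 0,0,0,0,0,0,0]'
python3 - <<'E'
from h import *
print(observe()['position'])
s=get_image("top"); t=get_image("scene")
A=cv2.resize(s["frame"][150:230,230:330],(500,400),interpolation=3); p=proj(t,[.545,-.1,.085]).astype(int)
B=cv2.resize(t["frame"][p[1]-40:p[1]+40,p[0]-30:p[0]+30],(300,400),interpolation=3)
cv2.imwrite("pics/c2.png",np.hstack([A,B])[:,:,::-1])
c=np.array([.545,-.1015]); a=np.radians(53-6*np.arange(0,61)); P=c+.036*np.c_[np.cos(a),np.sin(a)]
D=np.diff(P,axis=0)*1000
print(np.round(D,1).tolist())
E
```

```text
time_s: 3.2
position: [0.5657, -0.0752, 0.0953]
tool_rot: [[0.319, -0.948, 0.002], [-0.948, -0.319, -0.001], [0.001, -0.001, -1.0]]
ft_force: [0.0, 0.1, -0.0]
grip_width: 0.0001
[ 0.56570975 -0.07519207  0.09527398]
[[2.9, -2.4], [2.6, -2.7], [2.3, -3.0], [2.0, -3.2], [1.7, -3.4], [1.3, -3.5], [0.9, -3.7], [0.5, -3.7], [0.1, -3.8], [-0.3, -3.8], [-0.7, -3.7], [-1.0, -3.6], [-1.4, -3.5], [-1.8, -3.3], [-2.1, -3.1], [-2.4, -2.9], [-2.7, -2.6], [-3.0, -2.3], [-3.2, -2.0], [-3.4, -1.7], [-3.5, -1.3], [-3.7, -0.9], [-3.7, -0.5], [-3.8, -0.1], [-3.8, 0.3], [-3.7, 0.7], [-3.6, 1.0], [-3.5, 1.4], [-3.3, 1.8], [-3.1, 2.1], [-2.9, 2.4], [-2.6, 2.7], [-2.3, 3.0], [-2.0, 3.2], [-1.7, 3.4], [-1.3, 3.5], [-0.9, 3.7], [-0.5, 3.7], [-0.1, 3.8], [0.3, 3.8], [0.7, 3.7], [1.0, 3.6], [1.4, 3.5], [1.8, 3.3], [2.1, 3.1], [2.4, 2.9], [2.7, 2.6], [3.0, 2.3], [3.2, 2.0], [3.4, 1.7], [3.5, 1.3], [3.7, 0.9], [3.7, 0.5], [3.8, 0.1], [3.8, -0.3], [3.7, -0.7], [3.6, -1.0], [3.5, -1.4], [3.3, -1.8], [3.1, -2.1]]
```

View pics/c2.png

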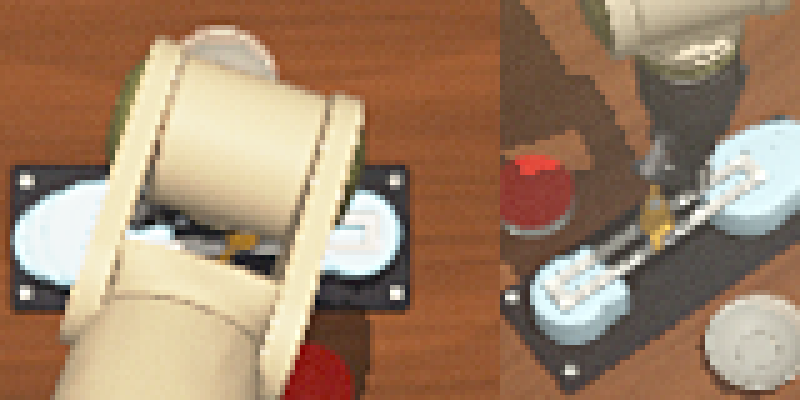

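The pictures show the arm over the nut. In the scene crop there is a light grey part at (655,155) and a dark part at (690,175). I'll project the fingertip to see which one it is.

Run:
```python
from h import *
t=get_image("scene"); p=proj(t,[.545,-.1,.085]).astype(int)
f=lambda q:((proj(t,q)-[p[0]-30,p[1]-40])*5+[500,0]).round()
o=observe();R=np.array(o["tool_rot"]);q=o["position"]
print("tip",f(q+R@[0,0,.014]),"tcp",f(q), "up",f(q-[0,0,-.06]))
for sx in(-1,1):
  for sy in(-1,1): print(sx,sy,f(q+R@[sx*.0145,sy*.011,.014]))
print("hub",f([.545,-.1015,.085]), "stud",f([.545,-.1015,.094]), f([.5728,-.1226,.085]))
B=cv2.resize(t["frame"][p[1]-35:p[1]+25,p[0]-35:p[0]+45],(800,600),interpolation=3); cv2.imwrite("pics/c3.png",B[:,:,::-1])
g=lambda q:((proj(t,q)-[p[0]-35,p[1]-35])*10).round()
print("big",g(q+R@[0,0,.014]),g(q),g([.545,-.1015,.094]),g([.545,-.1015,.056]))
```

```text
tip [696. 206.] tcp [695. 196.] up [692. 153.]
-1 -1 [718. 199.]
-1 1 [694. 186.]
1 -1 [698. 225.]
1 1 [674. 213.]
hub [653. 204.] stud [652. 198.] [653. 242.]
big [442. 362.] [441. 342.] [355. 346.] [360. 398.]
```

View pics/c3.png

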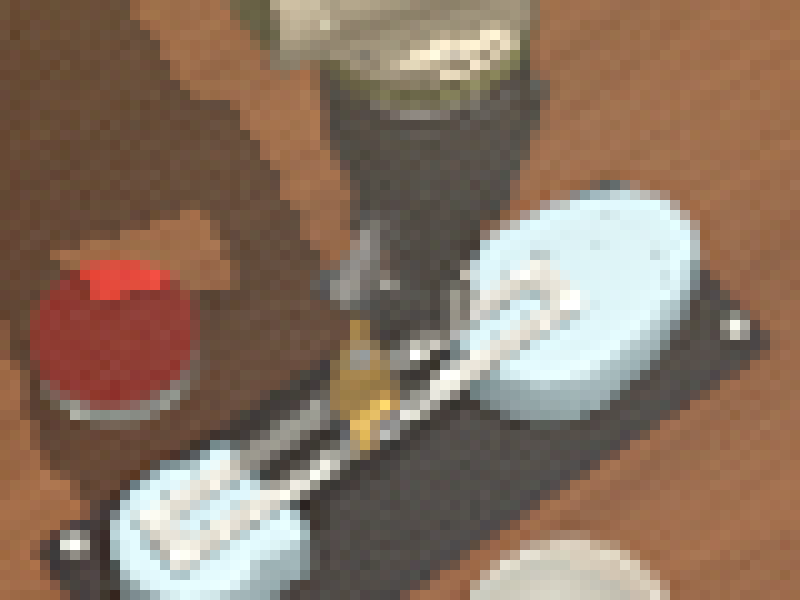

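The fingertips are where the projection puts them, at about (430,350), next to the hub. The gripper knuckles are well above the ears. I'll start the clockwise orbit.

```bash
python3 -m crank '[0,0,0,0.0039,0.0,0,0, 0,0,0,0.0026,-0.0027,0,0, 0,0,0,0.0023,-0.003,0,0, 0,0,0,0.002,-0.0032,0,0, 0,0,0,0.0017,-0.0034,0,0, 0,0,0,0.0013,-0.0035,0,0, 0,0,0,0.0009,-0.0037,0,0, 0,0,0,0.0005,-0.0037,0,0, 0,0,0,0.0001,-0.0038,0,0, 0,0,0,-0.0003,-0.0038,0,0, 0,0,0,-0.0007,-0.0037,0,0, 0,0,0,-0.001,-0.0036,0,0, 0,0,0,-0.0014,-0.0035,0,0, 0,0,0,-0.0018,-0.0033,0,0, 0,0,0,-0.0021,-0.0031,0,0]'
python3 - <<'E'
from h import *
p=observe()['position']; d=p[:2]-[.545,-.1015]; print(p,np.hypot(*d),np.degrees(np.arctan2(d[1],d[0])))
s=get_image("scene"); q=proj(s,[.545,-.1,.085]).astype(int)
cv2.imwrite("pics/c4.png",cv2.resize(s["frame"][q[1]-35:q[1]+25,q[0]-40:q[0]+40],(800,600),interpolation=3)[:,:,::-1])
E
```

```text
time_s: 4.85
position: [0.5732, -0.123, 0.0942]
tool_rot: [[0.319, -0.948, 0.0], [-0.948, -0.319, -0.0], [0.0, 0.0, -1.0]]
ft_force: [0.1, 0.2, 0.9]
grip_width: 0.0001
[ 0.57323773 -0.12300419  0.09422241] 0.03549365685707289 -37.290752793117555
```

View pics/c4.png

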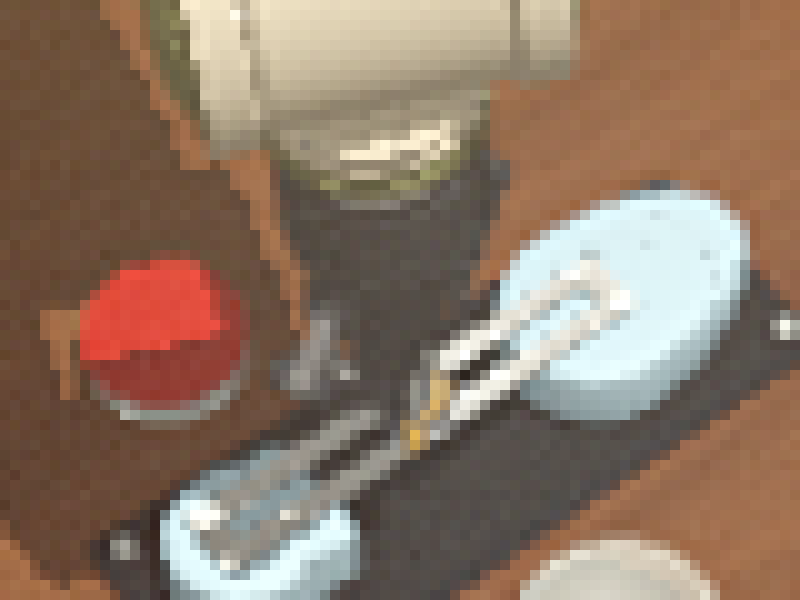

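The finger now sits where the wing was, and the nut behind it has turned. The force is small, about 1 N, so I'll carry on.

```bash
python3 -m crank '[0,0,0,-0.0024,-0.0029,0,0, 0,0,0,-0.0027,-0.0026,0,0, 0,0,0,-0.003,-0.0023,0,0, 0,0,0,-0.0032,-0.002,0,0, 0,0,0,-0.0034,-0.0017,0,0, 0,0,0,-0.0035,-0.0013,0,0, 0,0,0,-0.0037,-0.0009,0,0, 0,0,0,-0.0037,-0.0005,0,0, 0,0,0,-0.0038,-0.0001,0,0, 0,0,0,-0.0038,0.0003,0,0, 0,0,0,-0.0037,0.0007,0,0, 0,0,0,-0.0036,0.001,0,0, 0,0,0,-0.0035,0.0014,0,0, 0,0,0,-0.0033,0.0018,0,0, 0,0,0,-0.0031,0.0021,0,0, 0,0,0,-0.0029,0.0024,0,0, 0,0,0,-0.0026,0.0027,0,0, 0,0,0,-0.0023,0.003,0,0]'
python3 - <<'E'
from h import *
p=observe()['position']; d=p[:2]-[.545,-.1015]; print(p,np.hypot(*d),np.degrees(np.arctan2(d[1],d[0])))
s=get_image("scene"); q=proj(s,[.545,-.1,.085]).astype(int)
cv2.imwrite("pics/c5.png",cv2.resize(s["frame"][q[1]-35:q[1]+25,q[0]-40:q[0]+40],(800,600),interpolation=3)[:,:,::-1])
E
```

```text
time_s: 6.7
position: [0.515, -0.1214, 0.0942]
tool_rot: [[0.319, -0.948, 0.0], [-0.948, -0.319, -0.0], [0.0, -0.0, -1.0]]
ft_force: [-0.5, -0.7, 0.2]
grip_width: 0.0
[ 0.51500567 -0.12137396  0.09424196] 0.03598102448254608 -146.47191993058252
```

View pics/c5.png

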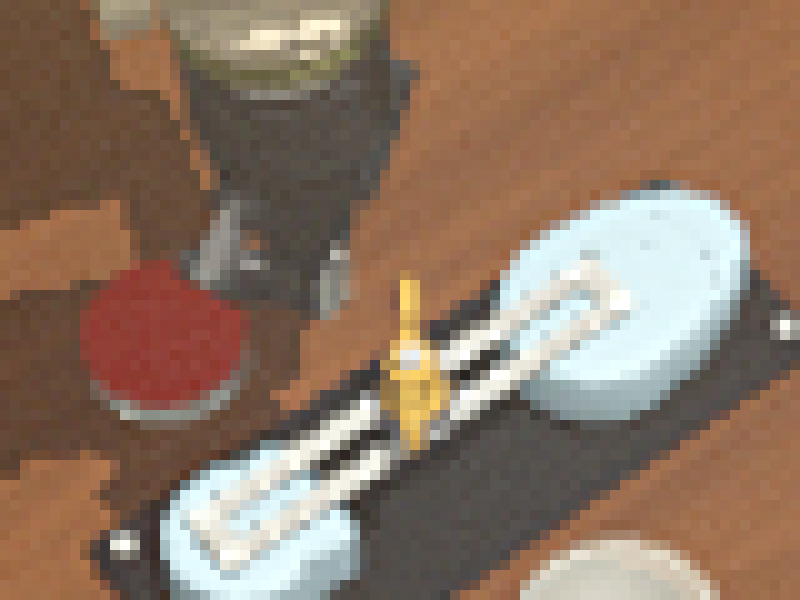

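The nut looks nearly edge-on to the camera: the far tip is at (410,285) and the near one at (410,445). I'll compare that with projected tip positions to get its angle.

Run:
```python
from h import *
s=get_image("scene"); q=proj(s,[.545,-.1,.085]).astype(int)
g=lambda P:((proj(s,P)-[q[0]-40,q[1]-35])*10).round().tolist()
for a in range(0,180,15):
    d=np.array([np.cos(np.radians(a)),np.sin(np.radians(a)),0])
    print(a,[g(np.array([.545,-.1015,.085])+k*.036*d) for k in(1,-1)])
m=nut(s,(q[0]-12,q[1]-10,q[0]+12,q[1]+14)); v,u=np.nonzero(m)
for r in sorted(set(v)): print((r-q[1]+35)*10, (np.array([u[v==r].min(),u[v==r].max()])-q[0]+40)*10)
t=get_image("top"); m=nut(t,(266,182,292,209)); v,u=np.nonzero(m); P=np.array([cast(t,a,b,.085)[:2] for a,b in zip(u,v)])
if len(P)>20:
    c=P.mean(0); w,V=np.linalg.eigh(np.cov((P-c).T)); print("top",len(P),c,np.degrees(np.arctan2(V[1,1],V[0,1])),np.sqrt(w))
```

```text
0 [[463.0, 419.0], [351.0, 300.0]]
15 [[480.0, 404.0], [334.0, 315.0]]
30 [[491.0, 385.0], [322.0, 332.0]]
45 [[497.0, 366.0], [315.0, 352.0]]
60 [[497.0, 345.0], [315.0, 372.0]]
75 [[490.0, 326.0], [321.0, 392.0]]
90 [[478.0, 309.0], [333.0, 409.0]]
105 [[461.0, 296.0], [350.0, 423.0]]
120 [[440.0, 287.0], [371.0, 433.0]]
135 [[418.0, 283.0], [394.0, 437.0]]
150 [[394.0, 283.0], [419.0, 436.0]]
165 [[371.0, 289.0], [442.0, 430.0]]
270 [400 410]
280 [400 410]
290 [400 410]
300 [400 420]
310 [400 410]
320 [400 410]
330 [400 410]
340 [390 420]
350 [380 390]
360 [380 420]
370 [390 430]
380 [280 440]
390 [380 440]
400 [380 430]
410 [390 420]
420 [400 410]
430 [400 410]
440 [410 410]
top 21 [ 0.57004474 -0.07983531] 154.05571506825 [0.00264333 0.01651876]
```

Run:
```python
from h import *
s=get_image("scene"); q=proj(s,[.545,-.1,.085]).astype(int)
g=lambda P:((proj(s,P)-[q[0]-40,q[1]-35])*10).round().tolist()
o=observe();R=np.array(o["tool_rot"]);p=o["position"];print(p)
for z in(.014,0,-.014):print(z,[g(p+R@[a*.0145,b*.011,z]) for a in(-1,1) for b in(-1,1)])
a=cv2.imread("pics/c4.png"); b=cv2.imread("pics/c5.png")
s0=np.load("scene0.npy",allow_pickle=True).item()["frame"][q[1]-35:q[1]+25,q[0]-40:q[0]+40]
z=lambda i:cv2.resize(i[150:500,250:550],(400,467),interpolation=0)
cv2.imwrite("pics/c6.png",np.hstack([z(cv2.resize(s0[:,:,::-1],(800,600),interpolation=0)),z(a)]))
```

```text
[ 0.51526954 -0.1215785   0.0942705 ]
0.014 [[364.0, 330.0], [319.0, 306.0], [323.0, 383.0], [277.0, 358.0]]
0 [[362.0, 311.0], [316.0, 286.0], [320.0, 364.0], [274.0, 339.0]]
-0.014 [[360.0, 291.0], [313.0, 267.0], [317.0, 344.0], [271.0, 319.0]]
```

View pics/c6.png

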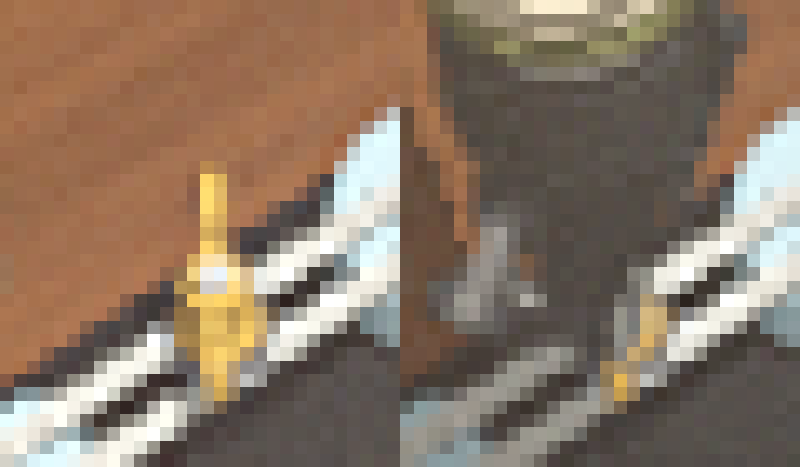

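In both crops the near wing tip lies in the same place, so the nut has not moved and the fingertips are probably above it. To check the fingertip geometry, I'll project the open fingers into the first picture.

Run:
```python
from h import *
s=np.load("scene0.npy",allow_pickle=True).item()
R=np.array([[.319,-.948,0],[-.948,-.319,0],[0,0,-1]]);p=np.array([.1755,-.521,.2097])
for x in(-.05,.05): print(x,[(proj(s,p+R@[x,0,z])*800/512).round().tolist() for z in(.014,0,-.03,-.06)])
c=get_image("scene"); q=proj(c,[.545,-.1,.085]).astype(int)
A=cv2.resize(s["frame"][135:205,35:95],(480,560),interpolation=0)
o=observe();pp=o["position"];Rn=np.array(o["tool_rot"])
w=(proj(c,pp)).astype(int);print("cur tcp px",w)
for x in(-.05,.05): print([((proj(s,p+R@[x,0,z])-[35,135])*8).round().tolist() for z in(.014,0,-.03,-.06)])
cv2.imwrite("pics/c7.png",A[:,:,::-1])
t=get_image("top"); print("top tip",proj(t,pp))
```

```text
-0.05 [[140.0, 290.0], [138.0, 287.0], [133.0, 279.0], [128.0, 271.0]]
0.05 [[109.0, 319.0], [106.0, 316.0], [101.0, 308.0], [95.0, 301.0]]
cur tcp px [221 210]
[[439.0, 405.0], [427.0, 387.0], [403.0, 348.0], [377.0, 307.0]]
[[278.0, 554.0], [265.0, 537.0], [236.0, 499.0], [207.0, 460.0]]
top tip [284.98401901 203.56195367]
```

View pics/c7.png

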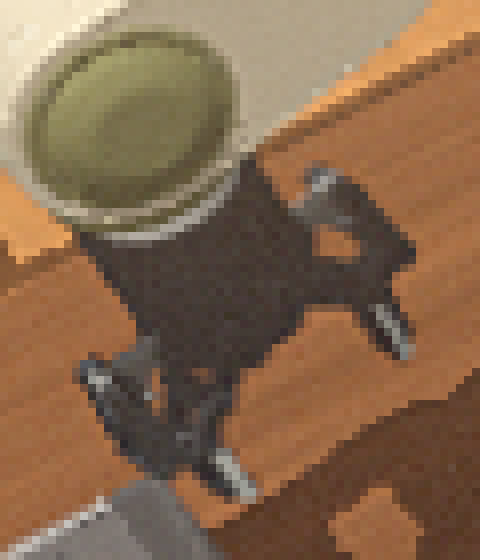

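The light finger pads end at (405,352) and (250,495). That is about 30 mm further back than the stated tip position, so the tips seem to be passing above the ears. The first orbit touched nothing. I'll descend carefully by 18 mm, which is safe even if the stated geometry is right, and measure again.

```bash
python3 -m crank '[0,0,0,0,0,-0.006,0, 0,0,0,0,0,-0.006,0, 0,0,0,0,0,-0.006,0, 0,0,0,0,0,0,0]'
python3 - <<'E'
from h import *
s=get_image("scene"); q=proj(s,[.545,-.1,.085]).astype(int); p=observe()['position']; R=np.array(observe()['tool_rot']); print(p)
g=lambda P:((proj(s,P)-[q[0]-40,q[1]-35])*10).round().tolist()
for z in(.014,-.016):print(z,[g(p+R@[a*.0145,b*.011,z]) for a in(-1,1) for b in(-1,1)])
f=cv2.convertScaleAbs(s["frame"],alpha=1.8,beta=10)
cv2.imwrite("pics/c8.png",cv2.resize(f[q[1]-35:q[1]+25,q[0]-40:q[0]+40],(800,600),interpolation=0)[:,:,::-1])
E
```

```text
time_s: 7.4
position: [0.5147, -0.1214, 0.0751]
tool_rot: [[0.319, -0.948, -0.002], [-0.948, -0.319, 0.001], [-0.001, 0.002, -1.0]]
ft_force: [-0.3, 0.3, 0.1]
grip_width: 0.0005
[ 0.51497345 -0.12155562  0.07563739]
0.014 [[367.0, 354.0], [322.0, 330.0], [326.0, 407.0], [281.0, 383.0]]
-0.016 [[362.0, 314.0], [316.0, 289.0], [320.0, 367.0], [274.0, 342.0]]
```

View pics/c8.png

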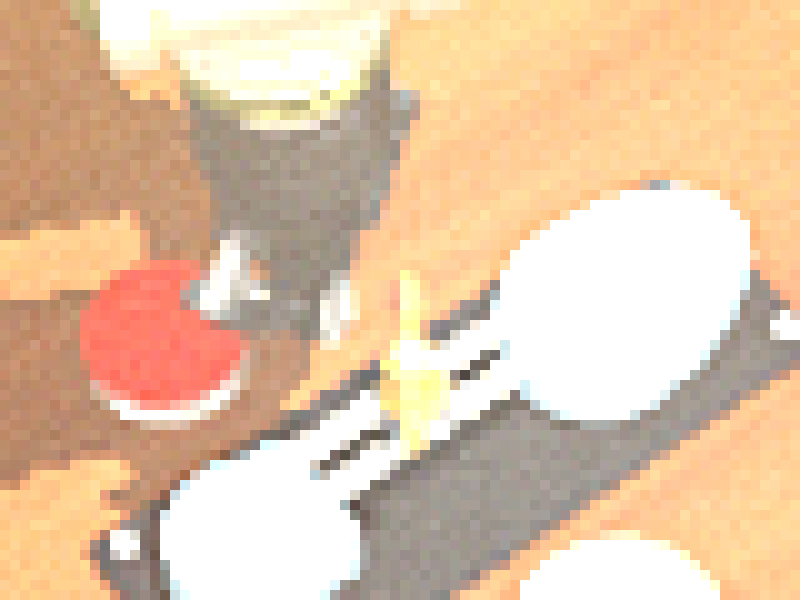

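With the tips drawn at about (330,345), they are near z ≈ 0.10, roughly 40 mm higher than the stated geometry gives. They have not engaged yet. I'll shift slightly outward and go down in small steps, watching the force.

```bash
python3 -m crank '[0,0,0,-0.004,-0.003,-0.004,0, 0,0,0,0,0,-0.004,0, 0,0,0,0,0,-0.004,0, 0,0,0,0,0,0,0]'; python3 -m crank '[0,0,0,0,0,-0.003,0, 0,0,0,0,0,-0.003,0, 0,0,0,0,0,-0.003,0, 0,0,0,0,0,0,0]'
python3 - <<'E'
from h import *
s=get_image("scene"); q=proj(s,[.545,-.1,.085]).astype(int); p=observe()['position']; R=np.array(observe()['tool_rot']); print(p)
np.save("s9.npy",s,allow_pickle=True)
g=lambda P:((proj(s,P)-[q[0]-40,q[1]-35])*10).round().tolist()
for z in(.014,-.03):print(z,[g(p+R@[a*.0145,b*.011,z]) for a in(-1,1) for b in(-1,1)])
f=s["frame"].astype(int); y0,x0=q[1]-35,q[0]-40
print("gray rows 24-44, cols 24-40"); print(f[y0+24:y0+44,x0+24:x0+40].mean(2).astype(int))
print((f[...,0]-f[...,2])[y0+24:y0+44,x0+24:x0+40])
E
```

```text
time_s: 7.85
position: [0.5109, -0.1245, 0.0637]
tool_rot: [[0.319, -0.948, -0.001], [-0.948, -0.319, 0.0], [-0.001, 0.001, -1.0]]
ft_force: [-0.3, -0.7, 0.4]
grip_width: -0.0
time_s: 8.25
position: [0.511, -0.1245, 0.0548]
tool_rot: [[0.319, -0.948, -0.001], [-0.948, -0.319, 0.0], [-0.001, 0.001, -1.0]]
ft_force: [-0.3, -0.5, -0.4]
grip_width: 0.0002
[ 0.51114009 -0.12456426  0.05501704]
0.014 [[359.0, 380.0], [314.0, 356.0], [318.0, 432.0], [273.0, 407.0]]
-0.03 [[351.0, 321.0], [305.0, 296.0], [310.0, 374.0], [264.0, 349.0]]
gray rows 24-44, cols 24-40
[[ 75  79  77  77  76  73  76  77  76  70  74  80  74 101 106 110]
 [ 77  81  70  72  71  76  82  75  80  73  75  84  90 108 116 118]
 [ 89  86  79  69  73  73  79  70  78  76  79 100 116 120 119 119]
 [ 85  84  75  79  79  76  74  75  75  73  75 114 121 119 117 117]
 [ 73  80  71  73  71  71  72  71  74  72  86 115 122 120 118 105]
 [ 77  70  74  70  73  72  77  76  75  70 103 121 122 118 117 100]
 [ 88  73  68  77  78  73  73  72  83  96 114 117 118 117 112  99]
 [115  90  76  71  74  73  70  69  94 144 128 112 115 116 114 112]
 [
[... 1443 characters left out ...]
   4  60  85  83  84  79  86]
 [ 10   9   8  15   9  11  10  12   9   4  48  84  86  82  78 116]
 [ 14  14  16  14  12  13   5   5  11  24  80  90  89  63  69 108]
 [ 26  34  42  48  42  23   8  13  28  74  95  93  61   0  91  89]
 [ 27  42  46  46  43  42  37  71  82  89  58  14  -2  -1  46 148]
 [ 35  49  45  39  43  38  52  83  95  59  15   4   9  19  72  71]
 [ 44  44  42  41  50  55  87  61  12   4   6   8   2  10  74  76]
 [ 43  44  38  45  86  96  61  12   5   6  10  12   0  -3  86  88]
 [ 43  44  44  41  25   7   5   6   6  11   8  14  11   8  17  64]
 [ 49  44  46  31   9  12  12  10  12  11  13  12  12   7   2   1]
 [ 46  34  17   7   9   8  12  11  11  12  13  11  12   7   9  -5]]
```

The gripper outline ends at crop row ~362, column 310. That fits tips about 35 mm behind the TCP, so z ≈ 0.09, with the lateral position right. I'll go 14 mm lower.

```bash
python3 -m crank '[0,0,0,0,0,-0.003,0, 0,0,0,0,0,-0.003,0, 0,0,0,0,0,-0.003,0, 0,0,0,0,0,-0.003,0, 0,0,0,0,0,-0.002,0, 0,0,0,0,0,0,0]'
python3 - <<'E'
from h import *
s=get_image("scene"); q=proj(s,[.545,-.1,.085]).astype(int); p=observe()['position']; R=np.array(observe()['tool_rot']); print(p)
g=lambda P:((proj(s,P)-[q[0]-40,q[1]-35])*10).round().tolist()
for z in(-.03,-.035):print(z,[g(p+R@[a*.0145,b*.011,z]) for a in(-1,1) for b in(-1,1)])
f=s["frame"].astype(int); y0,x0=q[1]-35,q[0]-40
print((f[...,0]-f[...,2])[y0+28:y0+46,x0+24:x0+40])
E
```

```text
time_s: 8.9
position: [0.511, -0.1246, 0.0409]
tool_rot: [[0.319, -0.948, -0.001], [-0.948, -0.319, 0.0], [-0.0, 0.0, -1.0]]
ft_force: [-0.1, -0.1, -0.6]
grip_width: -0.0002
[ 0.51116247 -0.12458625  0.04109285]
-0.03 [[354.0, 340.0], [308.0, 316.0], [312.0, 393.0], [267.0, 368.0]]
-0.035 [[353.0, 333.0], [307.0, 309.0], [311.0, 386.0], [266.0, 361.0]]
[[ 12  14  14  13  16  13  13  16  17  13   9  61  84  81  78  67]
 [ 13  11  13  14  13  14  13  16  13   9   3  79  88  78  74  61]
 [ 12  12  12   9  16  12  16  14  14   8   6  69  85  77  74  61]
 [ 19  24  16  17  17  13  10  13  14   5  35  76  79  78  75  70]
 [ 13  24  14  11  13  15  14  11  10   5  46  78  79  81  80  77]
 [ 13  14  12   9  17  14  12  21   9   6  29  75  82  82  82  89]
 [ 12  12  11  11  11  10  10  11  11   5  46  84  90  82  78 118]
 [  5  10  14  12  12  10  12  13  13   6  56  85  89  62  64 108]
 [ 10  13   9   7   7  10  12  11  10   8  47  79  61   7  93  91]
 [ 14  14  13  14  16  13   8  10  15  24  40  21   2  -5  46 147]
 [ 34  40  42  47  47  35  12  18  12  23  14   8   8  16  70  70]
 [ 44  42  44  41  45  57  45  30  17   8  10   9   1  10  74  77]
 [ 44  45  42  44  41  87  69  20   7  11  11   9   0  -5  90  90]
 [ 43  44  48  44  28  11   7   8  10  11  10  12  10   8  17  63]
 [ 47  45  44  29  13   8  12  11   9  11  13  11  13  11   0  -2]
 [ 43  34  17  10  13  10  13  14  11  10  13  13  11  12   8  -3]
 [ 25   6 -21 -21  -1  12  13  13   8   8  12  10  11  11   7   2]
 [ -8 -24 -30 -24   1  11  14  14  10  13  13   9  11  11  12   5]]
```

The tips are now at z ≈ 0.076, level with the ears, and still above the bar. I'll resume the clockwise orbit into the wing.

```bash
python3 -m crank '[0,0,0,-0.0010,0.0037,0,0, 0,0,0,-0.0007,0.0041,0,0, 0,0,0,-0.0003,0.0042,0,0, 0,0,0,0.0001,0.0044,0,0, 0,0,0,0.0005,0.0042,0,0, 0,0,0,0.0003,0.0038,0,0, 0,0,0,0.0007,0.0037,0,0, 0,0,0,0.001,0.0036,0,0, 0,0,0,0.0014,0.0035,0,0, 0,0,0,0.0018,0.0033,0,0]'
python3 - <<'E'
from h import *
p=observe()['position']; d=p[:2]-[.545,-.1015]; print(p,np.hypot(*d),np.degrees(np.arctan2(d[1],d[0])))
s=get_image("scene"); q=proj(s,[.545,-.1,.085]).astype(int)
m=nut(s,(q[0]-12,q[1]-10,q[0]+12,q[1]+14)); v,u=np.nonzero(m)
for r in sorted(set(v)): print((r-q[1]+35)*10, (np.array([u[v==r].min(),u[v==r].max()])-q[0]+40)*10)
E
```

```text
time_s: 9.95
position: [0.5151, -0.0859, 0.0412]
tool_rot: [[0.319, -0.948, -0.0], [-0.948, -0.319, -0.0], [0.0, 0.0, -1.0]]
ft_force: [-0.2, -1.2, -0.9]
grip_width: 0.0003
[ 0.5151301  -0.08593319  0.04120683] 0.03368287985728191 152.4735520703709
260 [280 280]
270 [430 430]
280 [420 440]
290 [420 440]
300 [420 440]
310 [420 430]
320 [420 430]
330 [420 430]
340 [390 420]
350 [380 390]
360 [380 420]
370 [390 430]
380 [380 440]
390 [380 440]
400 [380 430]
410 [380 430]
420 [380 400]
430 [380 390]
440 [380 380]
```

The nut has moved. Its far tip went from (410,285) to (430,275), so the wing is at about 128°, with 1.2 N at the finger. I'll continue the orbit.

```bash
python3 -m crank '[0,0,0,0.0014,0.0034,0,0, 0,0,0,0.0024,0.0032,0,0, 0,0,0,0.0027,0.0026,0,0, 0,0,0,0.003,0.0023,0,0, 0,0,0,0.0032,0.002,0,0, 0,0,0,0.0034,0.0017,0,0, 0,0,0,0.0035,0.0013,0,0, 0,0,0,0.0037,0.0009,0,0, 0,0,0,0.0037,0.0005,0,0, 0,0,0,0.0038,0.0001,0,0, 0,0,0,0.0038,-0.0003,0,0, 0,0,0,0.0037,-0.0007,0,0, 0,0,0,0.0036,-0.001,0,0, 0,0,0,0.0035,-0.0014,0,0, 0,0,0,0.0033,-0.0018,0,0, 0,0,0,0.0031,-0.0021,0,0, 0,0,0,0.0029,-0.0024,0,0, 0,0,0,0.0026,-0.0027,0,0, 0,0,0,0.0023,-0.003,0,0, 0,0,0,0.002,-0.0032,0,0]'
cat > st.py <<'E'
from h import *
o=observe();p=o['position']; d=p[:2]-[.545,-.1015]; print(p.round(4),np.hypot(*d).round(4),np.degrees(np.arctan2(d[1],d[0])).round(1),o["ft_force"].round(1),o["wrist_torque"].round(2))
s=get_image("scene"); q=proj(s,[.545,-.1,.085]).astype(int)
m=nut(s,(q[0]-12,q[1]-10,q[0]+12,q[1]+14)); v,u=np.nonzero(m)
print([((r-q[1]+35)*10, *((np.array([u[v==r].min(),u[v==r].max()])-q[0]+40)*10).tolist()) for r in sorted(set(v.tolist()))])
E
python3 st.py
```

```text
time_s: 12.0
position: [0.5768, -0.087, 0.0412]
tool_rot: [[0.319, -0.948, 0.0], [-0.948, -0.319, 0.0], [-0.0, -0.0, -1.0]]
ft_force: [-0.5, 0.6, 0.5]
grip_width: 0.0001
[ 0.5768 -0.087   0.0412] 0.035 24.5 [-0.5  0.6  0.5] [ 0.12  0.12 -0.02]
[(np.int64(250), 280, 320), (np.int64(280), 350, 350), (np.int64(290), 350, 370), (np.int64(300), 310, 380), (np.int64(310), 350, 380), (np.int64(320), 360, 390), (np.int64(330), 370, 390), (np.int64(340), 300, 390), (np.int64(350), 380, 390), (np.int64(360), 280, 380), (np.int64(370), 380, 390), (np.int64(440), 450, 450)]
```

The far tip is now at (355,285), so the wing is at about -5° and has turned roughly 148°. I'll carry on, with shorter steps towards the end.

```bash
python3 -m crank '[0,0,0,0.0013,-0.0035,0,0, 0,0,0,0.0009,-0.0037,0,0, 0,0,0,0.0005,-0.0037,0,0, 0,0,0,0.0001,-0.0038,0,0, 0,0,0,-0.0003,-0.0038,0,0, 0,0,0,-0.0007,-0.0037,0,0, 0,0,0,-0.001,-0.0036,0,0, 0,0,0,-0.0014,-0.0035,0,0, 0,0,0,-0.0018,-0.0033,0,0, 0,0,0,-0.0021,-0.0031,0,0]'
python3 -m crank '[0,0,0,-0.0012,-0.0015,0,0, 0,0,0,-0.0012,-0.0014,0,0, 0,0,0,-0.0013,-0.0013,0,0, 0,0,0,-0.0014,-0.0013,0,0, 0,0,0,-0.0015,-0.0012,0,0, 0,0,0,-0.0015,-0.0011,0,0, 0,0,0,-0.0016,-0.001,0,0, 0,0,0,-0.0016,-0.001,0,0]'
python3 st.py
```

```text
time_s: 13.05
position: [0.572, -0.1227, 0.0413]
tool_rot: [[0.319, -0.948, 0.0], [-0.948, -0.319, -0.0], [0.0, -0.0, -1.0]]
ft_force: [0.9, 0.3, -0.5]
grip_width: -0.0003
time_s: 13.85
position: [0.5607, -0.1323, 0.0412]
tool_rot: [[0.319, -0.948, 0.0], [-0.948, -0.319, -0.0], [0.0, -0.0, -1.0]]
ft_force: [1.7, 0.5, 0.6]
grip_width: -0.0002
[ 0.5607 -0.1323  0.0412] 0.0346 -63.0 [1.7 0.5 0.6] [ 0.1  -0.21 -0.02]
[(np.int64(300), 470, 470), (np.int64(310), 460, 480), (np.int64(320), 450, 480), (np.int64(330), 440, 470), (np.int64(340), 440, 470), (np.int64(350), 440, 460), (np.int64(360), 430, 440), (np.int64(370), 420, 440), (np.int64(380), 420, 440), (np.int64(390), 410, 440), (np.int64(400), 410, 440), (np.int64(410), 410, 430), (np.int64(420), 410, 420)]
```

The wing is now at about 92° / -88°. I'll continue at 3° per row and check the force.

```bash
python3 -m crank '[0,0,0,-0.0017,-0.0009,0,0, 0,0,0,-0.0017,-0.0008,0,0, 0,0,0,-0.0018,-0.0007,0,0, 0,0,0,-0.0018,-0.0006,0,0, 0,0,0,-0.0018,-0.0005,0,0, 0,0,0,-0.0018,-0.0004,0,0, 0,0,0,-0.0019,-0.0003,0,0]'
python3 -m crank '[0,0,0,-0.0012,-0.0001,0,0, 0,0,0,-0.0012,-0.0001,0,0, 0,0,0,-0.0012,0,0,0, 0,0,0,-0.0012,0,0,0]'
python3 -m crank '[0,0,0,-0.0012,0.0001,0,0, 0,0,0,-0.0012,0.0001,0,0, 0,0,0,-0.0012,0.0002,0,0]'
python3 st.py
```

```text
time_s: 14.6
position: [0.5482, -0.1365, 0.0412]
tool_rot: [[0.319, -0.948, 0.0], [-0.948, -0.319, -0.0], [0.0, -0.0, -1.0]]
ft_force: [1.6, 0.3, -0.1]
grip_width: 0.0001
time_s: 15.0
position: [0.5434, -0.1367, 0.0412]
tool_rot: [[0.319, -0.948, -0.0], [-0.948, -0.319, -0.0], [0.0, 0.0, -1.0]]
ft_force: [0.6, -0.6, 0.1]
grip_width: 0.0001
time_s: 15.3
position: [0.5398, -0.1362, 0.0412]
tool_rot: [[0.319, -0.948, 0.0], [-0.948, -0.319, -0.0], [0.0, -0.0, -1.0]]
ft_force: [0.9, -0.4, 0.2]
grip_width: 0.0003
[ 0.5398 -0.1362  0.0412] 0.0351 -98.5 [ 0.9 -0.4  0.2] [-0.02 -0.15 -0.03]
[(np.int64(300), 420, 420), (np.int64(310), 420, 420), (np.int64(350), 380, 490), (np.int64(360), 370, 500), (np.int64(370), 370, 500), (np.int64(380), 370, 490), (np.int64(390), 380, 440), (np.int64(400), 380, 440), (np.int64(410), 380, 430), (np.int64(420), 390, 420)]
```

The wing is near 47°, close to where I expect the stop. I'll use sub-millimetre rows now.

```bash
python3 -m crank '[0,0,0,-0.0008,0.0001,0,0, 0,0,0,-0.0008,0.0001,0,0]'; python3 -m crank '[0,0,0,-0.0008,0.0002,0,0, 0,0,0,-0.0008,0.0002,0,0]'; python3 -m crank '[0,0,0,-0.0008,0.0002,0,0, 0,0,0,-0.0008,0.0002,0,0]';  python3 st.py
```

```text
time_s: 15.55
position: [0.5389, -0.1362, 0.0414]
tool_rot: [[0.319, -0.948, 0.002], [-0.948, -0.319, -0.001], [0.001, -0.001, -1.0]]
ft_force: [4.8, -1.3, -1.2]
grip_width: 0.0001
time_s: 15.75
position: [0.5384, -0.1362, 0.0416]
tool_rot: [[0.319, -0.948, 0.004], [-0.948, -0.319, -0.001], [0.003, -0.004, -1.0]]
ft_force: [10.4, -1.0, -3.1]
grip_width: -0.0002
time_s: 15.95
position: [0.5378, -0.1363, 0.0419]
tool_rot: [[0.319, -0.948, 0.007], [-0.948, -0.319, -0.003], [0.005, -0.006, -1.0]]
ft_force: [13.8, -2.1, -4.8]
grip_width: 0.0001
[ 0.5378 -0.1363  0.0419] 0.0356 -101.6 [13.8 -2.1 -4.8] [-0.38 -2.21 -0.16]
[(np.int64(350), 370, 490), (np.int64(360), 370, 500), (np.int64(370), 360, 500), (np.int64(380), 360, 490), (np.int64(390), 380, 450), (np.int64(400), 380, 440), (np.int64(410), 380, 430), (np.int64(420), 390, 420)]
```

The force climbed steadily to 14 N while the nut stayed still, with the wing at the predicted stop angle. I'll back off, rise clear and move aside for a view.

```bash
python3 -m crank '[0,0,0,0.003,-0.001,0,0, 0,0,0,0.004,-0.003,0,0, 0,0,0,0,-0.003,0.01,0, 0,0,0,0,0,0.03,0, 0,0,0,0,0,0.04,0, 0,0,0,0,0,0.04,0, 0,0,0,0,0,0.04,0, 0,0,0,-0.03,-0.03,0.02,0, 0,0,0,-0.03,-0.04,0,0, 0,0,0,-0.03,-0.04,0,0, 0,0,0,-0.03,-0.04,0,0, 0,0,0,-0.03,-0.04,0,0, 0,0,0,-0.03,-0.04,0,0, 0,0,0,0,0,0,0, 0,0,0,0,0,0,0]'
python3 st.py
python3 - <<'E'
from h import *
im=get_image("top"); m=nut(im,(266,182,292,209)); n,l,st,ce=cv2.connectedComponentsWithStats(m); k=1+st[1:,4].argmax(); v,u=np.nonzero(l==k)
P=np.array([cast(im,a,b,.082)[:2] for a,b in zip(u,v)]); c=P.mean(0); w,V=np.linalg.eigh(np.cov((P-c).T)); print(len(P),c,np.degrees(np.arctan2(V[1,1],V[0,1])),np.ptp((P-c)@V[:,1]))
s=get_image("scene"); q=proj(s,[.545,-.1,.085]).astype(int)
for n,b in(("top",im),("scene",s)):
    a=np.load(n+"0.npy",allow_pickle=True).item()["frame"]; d=cv2.absdiff(a,b["frame"]).max(2); cv2.imwrite(f"d_{n}.png",d)
D=cv2.cvtColor(cv2.imread("d_top.png",0),8)
cv2.imwrite("pics/c9.png",np.vstack([np.hstack([cv2.resize(im["frame"][:,:,::-1],(400,300)),cv2.resize(D,(400,300))]),np.hstack([cv2.resize(s["frame"][:,:,::-1],(400,300)),cv2.resize(s["frame"][q[1]-30:q[1]+30,q[0]-40:q[0]+40][:,:,::-1],(400,300))])]))
E
```

```text
time_s: 17.5
position: [0.3612, -0.3725, 0.2215]
tool_rot: [[0.317, -0.948, -0.0], [-0.948, -0.317, 0.001], [-0.001, -0.0, -1.0]]
ft_force: [-0.2, 0.4, -0.1]
grip_width: -0.0005
[ 0.3612 -0.3725  0.2215] 0.3275 -124.1 [-0.2  0.4 -0.1] [ 0.05 -0.    0.04]
[(np.int64(340), 320, 350), (np.int64(350), 310, 490), (np.int64(360), 310, 500), (np.int64(370), 310, 500), (np.int64(380), 320, 490), (np.int64(390), 380, 450), (np.int64(400), 380, 440), (np.int64(410), 380, 430), (np.int64(420), 400, 420)]
78 [ 0.54667469 -0.09865034] 47.32517454798626 0.078055364479125
```

View pics/c9.png

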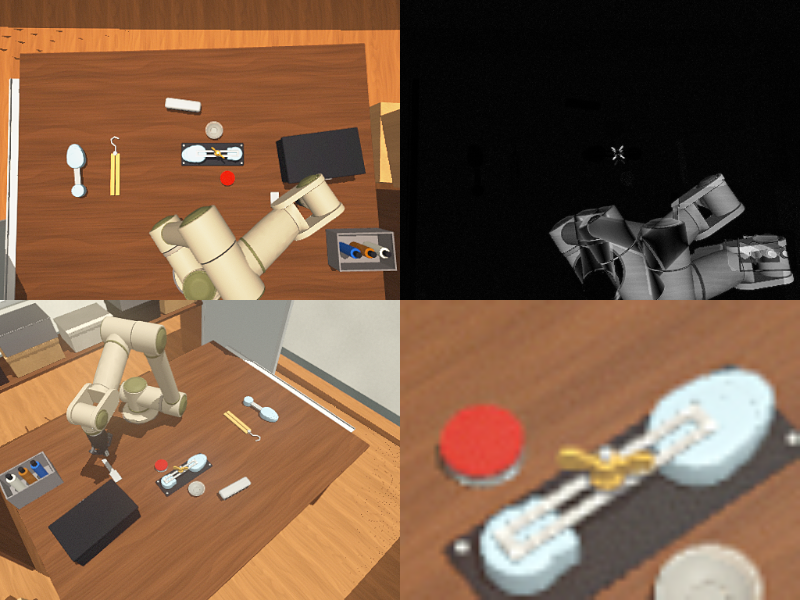

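The last picture shows the wing nut at 47.3°, with the stop expected at 47.2°. The top-view difference image changes only at the nut and the arm. The arm is clear and reads no force.

```bash
python3 -c "
from rig import *
print(close_job())"
```

```text
the job is handed in; nothing more can be done
None
```

The wing nut is turned down to its stop, and I have handed the job in. With the gripper shut, I pushed one wing clockwise with the outside of the fingers for about 275°. I stopped when the finger met firm resistance, with the last reading at about 14 N, then backed off and moved clear. It took about 17.5 s of robot time.

**Last checks**
- **Nut angle:** in the top view the wing ended at 47.3°. I expected the stop at 47.2°, which assumes the wings lie along the bar at joint 0. I could not read the joint itself.
- **Washer height:** I did not measure whether the washer sits on the bar. The pictures are too coarse for that.
- **Other objects:** the top-view difference image changed only at the nut and the arm, so nothing visible had moved. The arm hides part of the shoehorn in that view, so I checked it only by eye in the scene view.
- **Robot:** no contact force, with the gripper about 0.33 m from the nut.

**What disagreed:** the pictures put the shut fingertips about 35 mm behind the reported tool point, not 14 mm ahead of it as stated. Because of this my first orbit passed above the nut without touching it. I then lowered the tool in small steps, watching the force, and the next orbit engaged the wing.

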